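# Load a slide carrier under the stage clip

### The job

Swing the stage's spring clip up until it stays open, draw the slide carrier out of its storage sleeve by the nose, and set it down to take it again by the grip rib that was hidden inside. Slide it nose first between the stage's guides until it is fully home against the stop, then lower the clip onto it without letting it snap shut. Leave the other things on the bench where they are.

Things in the scene. Friction and masses are not known exactly. Their poses are not given: they have to be found in the camera images.
- carrier: Slide carrier: flat aluminium plate 140 x 50 x 10 mm (0.16 kg), glass slide in its top, black upright rib near the tail. Origin: centre of underside; x to the nose (tip x = 70, last 12 mm only 42 wide), y across, z up. Rib: x = -64 to -36, 14 thick along y, z = 10 to 35. At the start it lies flat on the worktop, rib and tail in the sleeve, 64 to 75 mm of the nose end sticking out.
- carrier_rib (a point): Point in the middle of the carrier's grip rib, at x = -50, y = 0, z = 24 in the carrier's frame (mm). The rib can be pinched across its 14 mm thickness (the carrier's y). Axes as the carrier's.
- carrier_nose (a point): Point at the tip of the carrier's nose, at x = +70, y = 0, z = 5 in the carrier's frame (mm). Axes as the carrier's.
- sleeve: Storage sleeve: grey fixed metal tunnel 84 long, 64 wide, 44 high (mm), low feet 14 wide beside its walls; roofed, closed at the back, no floor. Origin: centre of its footprint; x points out of the mouth (x = 42; back wall inside x = -38). Inside 56 wide, 40 high. The carrier only comes straight out along x; its tail is clear after 65 to 80 mm.
- stage: Clip stage: fixed dark base 200 x 84 x 8 mm. Origin on the worktop, midway across, at the guides' mouth; x is the way in. Base x = -80 to 120; its top (bed) z = 8. Two aluminium guides 53 apart, 6 high, from x = 0 to 85, flared lead-ins x = -20 to 0; stop face x = 85. Carrier fully home: its origin at x = 15, y = 0, z = 8, axes along the stage's, rib outside the guides.
- clip_hinge (a point): The middle of the clip's hinge pin, at x = 105, y = 0, z = 30 in the stage's frame (mm). Axes as the stage's; the clip turns about y.
- clip_knob (a point): Centre of the clip's knob at its free end: black roller 30 long (along the stage's y), 14 in diameter (mm). From the hinge, in the stage's frame, it lies at x = -90, z = +18 mm when the clip is shut. Can be pinched by its two ends and turns between the fingers as the clip swings. Its axes turn with the clip.
- clip (a joint): Spring clip angle (rad): 0 shut with nothing beneath; grows as the knob end rises and swings over towards the stop; 1.8 open. An over-centre spring drives it shut below 0.95 (about 3 N at the knob when shut) and open above, where it stays by itself. Its rubber foot, 70 mm from the hinge, is 2 mm above the bed when shut, so the carrier cannot enter; resting on the carrier it reads about 0.11.
- centrifuge_top (a point): Obstacle that never moves: the middle of the top of the big cream bench centrifuge beside the work: body 320 (x) x 280 (y) x 190 high (mm), its open lid standing up behind to 520 high from about 130 mm beyond this point in x. Go over or round it.
- timer: Bystander: flat white bench timer, 62 x 65 x 18 mm; origin at the centre of its underside.
- amber_jar: Bystander: small dark brown jar with a black cap, 52 mm across, 89 high; origin at the centre of its underside.
- dropper: Bystander: small dropper bottle, 33 mm across, 102 high; origin at the centre of its underside.
- beaker: Bystander: small clear beaker, 56 mm across, 69 high; origin at the centre of its underside.
- petri_stack: Bystander: stack of four petri dishes, 95 mm across, 57 high; origin at the centre of its underside.

How it is judged (in metres and radians):
On the way, in this order (a step that is already met when the one before it is completed fails the run):
1. the clip stands open (above 1.3 rad) while the carrier is not under it (value of joint clip above 1.3 rad and x of carrier_nose in the frame of stage below 0.03 m), for 0.2 s.
2. the carrier is fully home in the guides with the clip still open (x of carrier in the frame of stage between 0.01 and 0.02 m and y of carrier in the frame of stage between -0.005 and 0.005 m and z of carrier in the frame of stage below 0.0105 m and x of carrier_nose in the frame of stage above 0.07 m and angle between carrier's own z axis and vertical below 0.06 rad and value of joint clip above 1 rad), for 0.2 s.
At the end, for the whole second after the job is handed in: The carrier lies flat on the bed between the guides, nose first, within 5 mm of the stop, with the clip resting on it (0.06 to 0.16 rad), all at rest and released (x of carrier in the frame of stage between 0.01 and 0.02 m and y of carrier in the frame of stage between -0.005 and 0.005 m and z of carrier in the frame of stage below 0.0105 m and x of carrier_nose in the frame of stage above 0.07 m and angle between carrier's own z axis and vertical below 0.06 rad and value of joint clip between 0.06 and 0.16 rad and velocity of joint clip between -0.1 and 0.1 rad/s and linear speed of carrier below 0.01 m/s); the robot touches nothing.
It fails at once if the clip is let go and snaps shut from well above the carrier (faster than 4 rad/s towards shut while between 0.25 and 0.9 rad) (velocity of joint clip below -4 rad/s and value of joint clip between 0.25 and 0.9 rad).
It fails at once if a bystander is moved by more than 30 mm (distance of any of timer, amber_jar, dropper, beaker, petri_stack from where it was at the start of the episode above 0.03 m).
It also fails if it takes over 72 s, if anything falls off the work surface, if the arm or the gripper's body presses on something with over 40 N, if the wrist force passes 120 N, or if a joint passes its speed limit or range.

### The arm

A 6-joint arm with a two-finger parallel gripper is mounted at the origin on a cart in front of the work surface, level with it; the furniture and walls round the work are solid. World frame = base frame: x ahead of the robot, y to its left, z up, the work surface at z = 0. Lengths are in mm, angles in degrees, forces in N, time in s.
With the tool pointing down it reaches from about 350 to 850 mm from the base axis. Payload 8.1 kg.
Tool frame: the origin (TCP) lies between the finger pads; the fingertips stand 22 mm ahead of it and the grasp point (between the pads) lies 3 mm ahead of it (r.nose_length is the z of the fingertips in the tool frame, in mm); z points along the fingers, x is the direction in which the jaws open and shut, and the axes are right-handed (so a half turn about z gives the same grasp; the last joint's range is limited). The gripper opens to 85 mm and grips with 20 to 120 N. Pads are 22 mm wide; open, the fingers measure 114 mm over their backs; the gripper's body (76 mm by 85 mm) begins 54 mm behind the grasp point. The pads swing forward as they close: fully open they stand 13 mm farther back than shut.
Start: joints at [-78.919, 7.471, 85.268, -0, 87.261, -4.893], TCP at [165.142, -576.831, 253.292] pointing down, gripper open.
Joint ranges: [-169.43, 169.43], [-51.17, 129.36], [1.28, 143.12], [-76.62, 256.62], [0, 156.53], [-152.29, 152.29]. Speed limits (degrees/s): [136.94, 136.94, 159.86, 180, 180, 180].

### API

Orientations are given as [roll, pitch, yaw] about the fixed x, y, z axes, in that order (R = Rz(yaw) Ry(pitch) Rx(roll)).
In Python, from bench import r gives the robot as it stands.
- The arm moves only by the shell command python3 -m jog 'ROWS' [FORCE]. ROWS is JSON, a list of rows, each a list of 5 numbers: the shift along the tool's x, y, z in m, then the turn about the tool's z in degrees, then the opening in per cent of the stroke, from 0 (shut) to 100 (fully open). A call has 1 to 8 rows; each row is the pose to reach, as a shift and turn from the pose measured when the call began, along the tool's axes at that moment; what a row does not reach only later rows make up. A row lasts 1/10 s, in which the tool goes at most 50 mm and 8.59 degrees, less where a joint would pass 70% of its speed; a pose out of reach is approached as far as the arm can. A call with a gripper value outside its range is refused whole. The fingers move at their own pace and stop on an object; FORCE is the grip in N (left out, the last holds). Time passes only in rows, so rows that repeat a pose let the fingers close. It gives the time, the measured TCP pose, the force and the opening at its end, in the units of the state.
- r.sense(): the state, without advancing time (a new reading comes with each control period).
- r.snapshot(name): name is "scene" or "top"; returns a dict with "image" (480x640x3 uint8, red, green, blue), "K" (3x3 intrinsics, pixels), "T" (4x4, takes a point from camera to world coordinates). Camera axes: x right, y down, z forward; pixel columns grow to the right and rows downward; lengths in mm; the calibration is good to about 2 mm. A picture is of the moment at which its call begins. There is no depth.
- r.hand_in(): hands the job in, once; it reports no verdict.
Trained networks look in a picture, given as the dict that the camera call returned (one of the last four; its "shot" number tells which), for a name from the list of things; names that differ only in an ending like _2 or _b are one class to them, and where a whole thing is asked for, a point or a joint stands for the part that bears it (a point fixed in the world has none). Each returns a list of dicts, best first, with "conf" (0 to 1); they miss things now and then, are a little off and sometimes report something else, mostly with a low value. They report only what shows in the picture. A call takes as long as a camera call.
- r.search_frame(picture, label): "bbox" ([left, top, right, bottom] in pixels, round what is visible of it).
- r.pinpoint(picture, label): "uv" ([column, row] in pixels: a listed point, or the origin of a listed thing).
The state is a dict: "time": time; "joint_pos": joint angles; "qd": joint speeds; "joint_efforts": joint torques, N m; "tool_pos": TCP position; "tcp_rot": TCP orientation; "ft_force": force on the tool from outside, world axes, zero at the start; "wrist_torque": the same for the moment, N m; "finger_gap": finger opening in mm.
Only numpy, scipy, OpenCV 4.12 (cv2) and the standard library are available. Lean on these libraries where they do the work, as an engineer would, in place of code of your own. Each camera call takes 0.05 s, during which the arm holds its last target. There are 200 camera calls.

## Working session

There is one attempt and no reset: what is moved stays moved. The work goes in short steps, Python scripts to look and compute and a shell command to move; the robot and the scene stay as the last step left them, time stands still between calls to the robot, and variables do not carry over. Pictures are saved under pics/ and viewed, about 8 in all and at most 12, crops included, and the job is handed in when it is done.

```bash
ls; mkdir -p pics
cat > h.py <<'E'
import numpy as np, cv2
from bench import r
from scipy.spatial.transform import Rotation as Ro
def ray(p,uv):
    d=np.linalg.inv(p["K"])@np.array([uv[0],uv[1],1.]); T=np.array(p["T"]); d=T[:3,:3]@d
    return T[:3,3],d/np.linalg.norm(d)
def atz(p,uv,z):
    o,d=ray(p,uv); return o+d*(z-o[2])/d[2]
def tri(a,ua,b,ub):
    o1,d1=ray(a,ua);o2,d2=ray(b,ub)
    s=np.linalg.lstsq(np.c_[d1,-d2],o2-o1,rcond=None)[0]
    A,B=o1+s[0]*d1,o2+s[1]*d2
    return (A+B)/2,np.linalg.norm(A-B)
def proj(p,X):
    T=np.linalg.inv(np.array(p["T"])); c=T[:3,:3]@np.array(X)+T[:3,3]; u=np.array(p["K"])@c; return u[:2]/u[2]
def save(p,n,crop=None,k=1):
    im=cv2.cvtColor(np.array(p["image"]),cv2.COLOR_RGB2BGR)
    if crop: l,t,R,b=crop; im=im[t:b,l:R]
    cv2.imwrite(f"pics/{n}.png",cv2.resize(im,None,fx=k,fy=k,interpolation=cv2.INTER_CUBIC))
E
python3 - <<'E'
from h import *
np.set_printoptions(precision=1,suppress=True)
s=r.snapshot("scene");t=r.snapshot("top")
save(s,"s0");save(t,"t0")
for p in(s,t): print(np.array(p["T"])[:3,3], p["K"][0][0])
for n in "carrier carrier_nose sleeve stage clip_hinge clip_knob centrifuge_top timer amber_jar dropper beaker petri_stack".split():
    a=r.pinpoint(s,n);b=r.pinpoint(t,n)
    o=[n]
    for x in(a,b): o+=[(np.round(q["uv"],1).tolist(),round(q["conf"],2)) for q in x[:2]]
    print(*o)
    if a and b: print("   ",*tri(s,a[0]["uv"],t,b[0]["uv"]))
E
```

```text
pics
[  -96.9 -1171.6   645.2] 520.0939009597546
[ 364.4 -207.6 1248.7] 518.715412000454
carrier ([289.3, 316.9], 0.39) ([383.1, 311.5], 0.89)
    [ 382.5 -317.8    2. ] 5.68880198227628
carrier_nose ([270.6, 305.0], 0.67) ([355.4, 315.6], 0.59)
    [ 371.4 -251.8    1.8] 6.8195291519634935
sleeve ([305.3, 324.0], 0.83) ([399.2, 310.8], 0.71)
    [ 390.8 -359.3    2.9] 8.122453746162755
stage ([338.2, 280.0], 0.62) ([347.6, 232.5], 0.65)
    [ 573.8 -231.9   -2.7] 4.001983142432968
clip_hinge ([320.8, 253.5], 0.82) ([339.3, 279.0], 0.57)
clip_knob ([336.8, 260.0], 0.58) ([340.7, 226.5], 0.91)
    [ 580.1 -214.7   45. ] 3.5068038995464414
centrifuge_top ([157.2, 234.7], 0.81)
timer ([261.5, 267.5], 0.57) ([281.8, 284.6], 0.76)
    [441.3 -73.5   0.1] 10.331767684312887
amber_jar ([374.2, 268.4], 0.78) ([351.3, 190.0], 0.94)
    [ 680.3 -240.7    3.7] 0.7785998933881743
dropper ([374.9, 332.2], 0.78) ([440.7, 261.3], 0.58)
    [ 508.1 -459.3   -3.3] 1.1065370945201238
beaker ([247.4, 313.2], 0.81)
petri_stack ([400.5, 369.1], 0.64) ([492.8, 275.0], 0.73)
    [ 475.  -582.8   -2.9] 2.5774554636836244
```

Run:
```python
import cv2
a=cv2.imread("pics/s0.png")[190:400,130:450];b=cv2.imread("pics/t0.png")[150:360,220:540]
a=cv2.resize(a,None,fx=2.4,fy=2.4,interpolation=2)[:300*2-0]
cv2.imwrite("pics/s0c.png",a);cv2.imwrite("pics/t0c.png",cv2.resize(b,None,fx=2.4,fy=2.4,interpolation=2))
```

```text
(no output)
```

View pics/s0c.png

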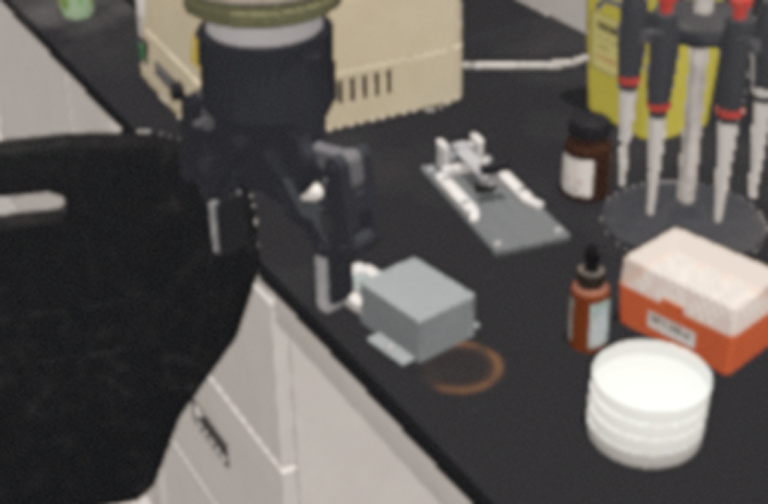

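View pics/t0c.png

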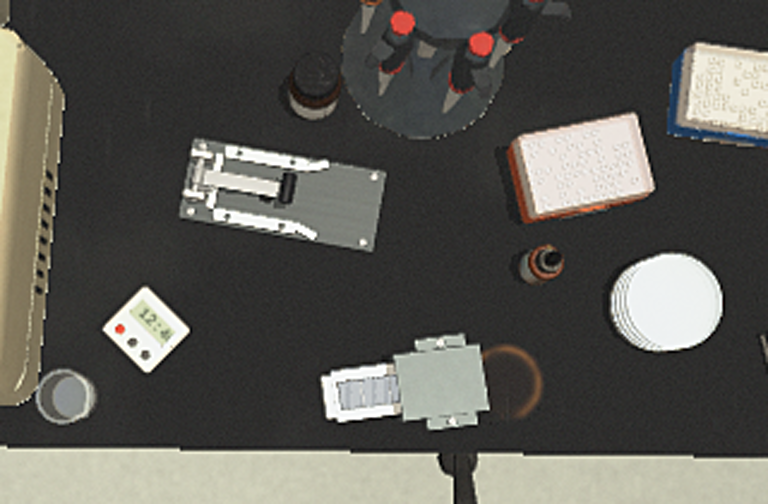

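The scene picture shows the stage, its clip shut, ahead of the arm, and the sleeve near the front edge, with the carrier's nose half hidden by a finger. In the top crop the base corners are at (192,138), (386,171), (373,251) and (180,216). The sleeve roof is at (393,355) to (489,408), and the nose points left with its tip near (325,396).

```bash
cat >> h.py <<'E'
def fit(obj,img):  # 2D rigid obj->world
    obj=np.array(obj,float);img=np.array(img)[:,:2];a=obj-obj.mean(0);b=img-img.mean(0)
    th=np.arctan2((a[:,0]*b[:,1]-a[:,1]*b[:,0]).sum(),(a*b).sum())
    R=np.array([[np.cos(th),-np.sin(th)],[np.sin(th),np.cos(th)]]);t=img.mean(0)-R@obj.mean(0)
    return th,R,t,np.abs(obj@R.T+t-img).max()
def totool(P,yaw=None):
    s=r.sense();R=Ro.from_euler("xyz",s["tcp_rot"],degrees=True).as_matrix()
    return R.T@(np.array(P)-np.array(s["tool_pos"]))
E
python3 - <<'E'
from h import *
np.set_printoptions(precision=1,suppress=True)
t=r.snapshot("top")
g=lambda L,z:[atz(t,(220+(x+.5)/2.4-.5,150+(y+.5)/2.4-.5),z) for x,y in L]
# stage x->left(+y), stage y -> -x world (down in image)
for n,L,z,o in(("stage",[(192,138),(386,171),(373,251),(180,216)],8,[(120,-42),(-80,-42),(-80,42),(120,42)]),
 ("sleeve",[(393,355),(480,345),(489,408),(400,419)],44,[(42,-32),(-42,-32),(-42,32),(42,32)])):
    th,R,tt,e=fit(o,g(L,z)); print(n,np.degrees(th),tt,"err",e)
    if n=="stage": print("knob shut",R@[15,0]+tt,"hinge",R@[105,0]+tt)
print("nose tip",g([(325,396)],8))
s=r.sense(); print(r.nose_length,s["tcp_rot"],s["finger_gap"],s["ft_force"])
print(Ro.from_euler("xyz",s["tcp_rot"],degrees=True).as_matrix())
E
```

```text
stage 80.77236429713919 [ 575.3 -227.7] err 2.291134677311149
knob shut [ 577.7 -212.9] hinge [ 592.1 -124.1]
sleeve 97.30927933092633 [ 391.4 -361.7] err 2.0148160508903743
nose tip [array([ 376.5, -252.4,    8. ])]
22.0 [180.  -0. -74.] 85.36460022143314 [ 0.6  0.6 -0.8]
[[ 0.3 -1.   0. ]
 [-1.  -0.3 -0. ]
 [ 0.   0.  -1. ]]
```

```bash
python3 -m jog '[[-0.021,-0.045,0.009,-8,100],[-0.042,-0.09,0.018,-16,100],[-0.063,-0.135,0.027,-24,100],[-0.084,-0.18,0.036,-32,100],[-0.105,-0.225,0.045,-40,100],[-0.126,-0.27,0.054,-48,100],[-0.147,-0.315,0.063,-56,100],[-0.168,-0.36,0.072,-64.8,100]]'; python3 -c "
from h import *
t=totool([577.7,-212.9,150]);print(t)"
```

```text
time: 2.15
tool_pos: [463.6, -317.2, 181.9]
tcp_rot: [180.0, -0.0, -9.1]
ft_force: [0.1, -0.3, 0.7]
finger_gap: 85.6
[  96.17229912 -121.04083335   31.93690319]
```

```bash
python3 -m jog '[[0.032,-0.04,0.01,0,80],[0.064,-0.08,0.02,0,60],[0.096,-0.121,0.03,0,60],[0.096,-0.121,0.032,0,60],[0.096,-0.121,0.032,0,60]]'
python3 - <<'E'
from h import *
np.set_printoptions(precision=1,suppress=True)
s=r.snapshot("scene");t=r.snapshot("top")
print(r.sense()["tool_pos"],r.sense()["finger_gap"])
for n in "clip_knob","clip_hinge":
  for p in(s,t): print(n,[(q["uv"],q["conf"],atz(p,q["uv"],48 if n=="clip_knob" else 30)) for q in r.pinpoint(p,n)[:1]])
save(s,"s1",(230,160,430,310),3)
E
```

```text
time: 2.65
tool_pos: [578.0, -211.1, 148.8]
tcp_rot: [-180.0, 0.1, -8.9]
ft_force: [-0.8, -0.4, -0.8]
finger_gap: 51.0
[ 577.  -213.5  149.9] 51.1549941452293
clip_knob [([334.9, 258.3], 0.56, array([ 576.3, -208.7,   48. ]))]
clip_knob [([338.6, 228.1], 0.52, array([ 577.2, -210.7,   48. ]))]
clip_hinge [([318.2, 254.2], 0.61, array([ 572.8, -136.1,   30. ]))]
clip_hinge [([301.5, 224.3], 0.82, array([ 588.5, -122. ,   30. ]))]
```

View pics/s1.png

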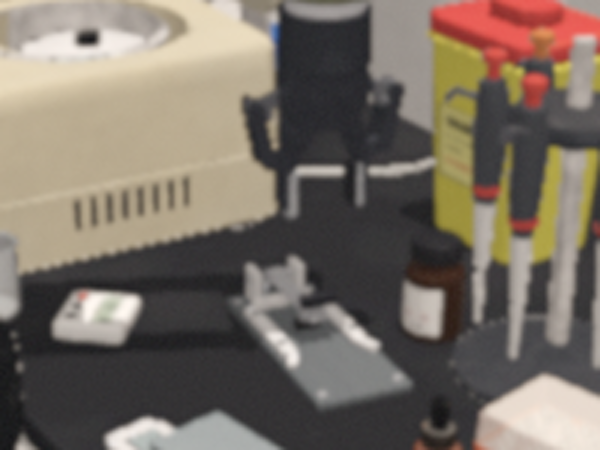

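The picture shows the open gripper over the clip, with the knob between its fingers. I'll descend and pinch.

```bash
python3 -m jog '[[0,-0.002,0.04,0,60],[0,-0.002,0.075,0,60],[0,-0.002,0.1,0,60],[0,-0.002,0.103,0,60],[0,-0.002,0.103,0,30],[0,-0.002,0.103,0,25],[0,-0.002,0.103,0,25],[0,-0.002,0.103,0,25]]' 30; python3 -m jog '[[0,0,0,0,25],[0,0,0,0,25],[0,0,0,0,25]]'
```

```text
time: 3.75
tool_pos: [575.8, -213.1, 48.9]
tcp_rot: [179.9, 0.1, -9.3]
ft_force: [-11.0, -0.3, 0.9]
finger_gap: 29.4
time: 4.05
tool_pos: [575.6, -212.9, 50.1]
tcp_rot: [179.9, 0.1, -9.3]
ft_force: [-3.3, 2.5, -4.5]
finger_gap: 29.1
```

```bash
python3 -m jog '[[0,-0.002,-0.008,0,25],[0,-0.0045,-0.0153,0,25],[0,-0.008,-0.0225,0,25],[0,-0.0116,-0.0297,0,25],[0,-0.0163,-0.0365,0,25],[0,-0.021,-0.0426,0,25],[0,-0.0326,-0.0536,0,25],[0,-0.0326,-0.0536,0,25]]'; python3 -c "
from h import *
s=r.sense();print(s['tool_pos'],s['ft_force'],s['finger_gap'])"
```

```text
time: 4.85
tool_pos: [581.3, -179.4, 105.5]
tcp_rot: [179.9, 0.1, -9.2]
ft_force: [-7.4, -0.5, -2.0]
finger_gap: 29.7
[ 581.29932755 -179.43354693  105.51093527] [-7.37362837 -0.45273745 -2.04695892] 29.74135121593681
```

```bash
python3 -m jog '[[0,-0.0133,-0.0085,0,25],[0,-0.028,-0.015,0,25],[0,-0.0435,-0.0185,0,25],[0,-0.0595,-0.0195,0,25],[0,-0.075,-0.018,0,25],[0,-0.083,-0.016,0,25],[0,-0.083,-0.016,0,25],[0,-0.083,-0.016,0,25]]'; python3 -m jog '[[0,0,0,0,50],[0,0,0,0,60],[0,0,-0.03,0,60],[0,0,-0.07,0,60],[0,0,-0.1,0,60]]'
python3 - <<'E'
from h import *
np.set_printoptions(precision=1,suppress=True)
s=r.snapshot("scene");save(s,"s2",(230,160,430,310),3)
print(r.sense()["tool_pos"],totool([382,-278,180]))
E
```

```text
time: 5.65
tool_pos: [595.4, -95.8, 123.0]
tcp_rot: [-180.0, 0.0, -9.2]
ft_force: [-6.2, 3.2, 2.7]
finger_gap: 29.4
time: 6.15
tool_pos: [596.6, -95.8, 226.2]
tcp_rot: [-180.0, -0.2, -9.2]
ft_force: [1.8, -0.3, 0.5]
finger_gap: 51.4
[598.9 -96.3 232.5] [-185.9  213.8   50.5]
```

View pics/s2.png

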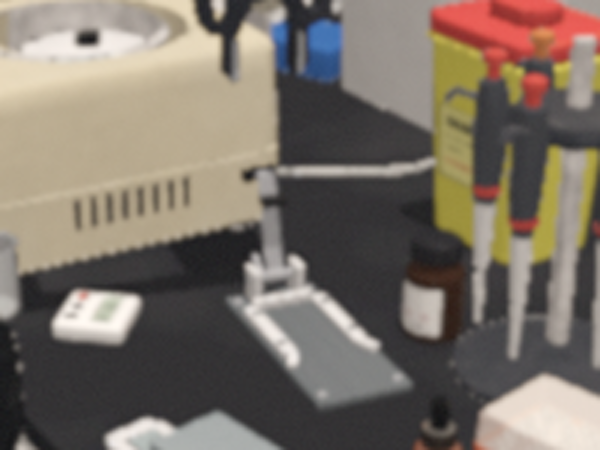

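The clip stands open by itself. Next I go to the nose.

```bash
python3 -m jog '[[-0.026,0.032,0,-3,80],[-0.053,0.064,0,-6,100],[-0.079,0.096,0.01,-9,100],[-0.105,0.128,0.03,-12,100],[-0.131,0.16,0.05,-15,100],[-0.158,0.192,0.08,-16.5,100],[-0.184,0.223,0.11,-16.5,100],[-0.184,0.223,0.112,-16.5,100]]';python3 -m jog '[[0,0,0,0,100],[0,0,0,0,100]]'
python3 - <<'E'
from h import *
np.set_printoptions(precision=1,suppress=True)
t=r.snapshot("top");save(t,"t2",(320,270,440,360),6)
print(r.pinpoint(t,"carrier_nose"),r.sense()["tool_pos"],r.sense()["tcp_rot"])
for q in r.pinpoint(t,"carrier_nose")[:1]: print(atz(t,q["uv"],5))
E
```

```text
time: 7.0
tool_pos: [378.8, -288.5, 114.9]
tcp_rot: [179.9, -0.4, 7.1]
ft_force: [0.1, 0.7, 0.5]
finger_gap: 85.5
time: 7.2
tool_pos: [379.5, -288.7, 115.6]
tcp_rot: [179.9, -0.5, 7.1]
ft_force: [-1.0, -0.9, 0.2]
finger_gap: 85.2
[] [ 380.3 -288.7  116.3] [179.8  -0.5   7.2]
```

View pics/t2.png

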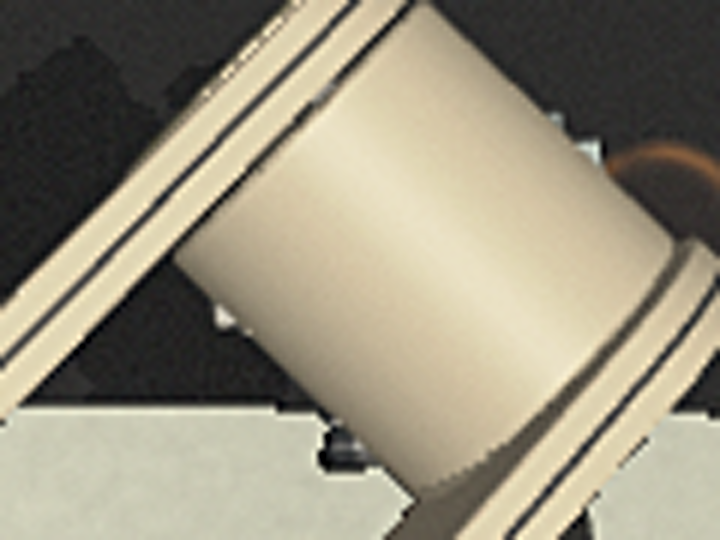

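The forearm hides the carrier in this view, so I'll descend on the earlier measurement.

```bash
python3 -m jog '[[0.0015,0,0.035,0,90],[0.0015,0,0.065,0,90],[0.0015,0,0.085,0,90],[0.0015,0,0.094,0,90],[0.0015,0,0.094,0,90]]'; python3 -m jog '[[0,0,0,0,70],[0,0,0,0,60],[0,0,0,0,52],[0,0,0,0,52],[0,0,0,0,52],[0,0,0,0,52]]' 40;python3 -c "
from h import *
s=r.snapshot('scene');save(s,'s3',(220,250,380,370),4)"
```

```text
time: 7.85
tool_pos: [382.7, -287.8, 21.7]
tcp_rot: [179.9, -0.5, 7.3]
ft_force: [0.7, 0.3, 0.2]
finger_gap: 77.0
time: 8.45
tool_pos: [382.8, -288.5, 23.4]
tcp_rot: [179.8, -0.4, 7.3]
ft_force: [-7.3, 2.2, 10.2]
finger_gap: 48.3
```

View pics/s3.png

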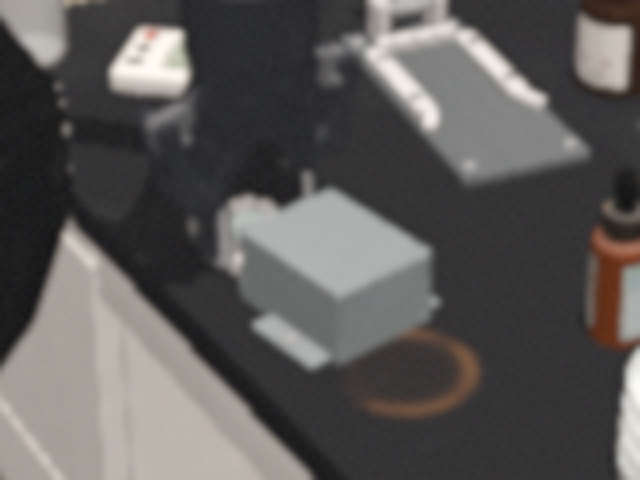

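```bash
python3 -m jog '[[0,-0.003,-0.001,0,48],[0,-0.013,-0.001,0,48],[0,-0.026,-0.001,0,48],[0,-0.04,-0.001,0,48],[0,-0.054,-0.001,0,48],[0,-0.068,-0.001,0,48],[0,-0.082,-0.001,0,48],[0,-0.09,-0.001,0,48]]' 60;python3 -m jog '[[0,-0.01,0,0,48],[0,-0.015,0,0,48],[0,-0.015,0,0,48]]';python3 -c "
from h import *
s=r.snapshot('scene');save(s,'s4',(220,250,380,370),4)"
```

```text
time: 9.3
tool_pos: [371.1, -197.6, 24.0]
tcp_rot: [179.9, -0.4, 7.3]
ft_force: [-0.5, -0.6, -1.6]
finger_gap: 47.5
time: 9.6
tool_pos: [369.1, -182.0, 23.9]
tcp_rot: [179.9, -0.4, 7.4]
ft_force: [0.1, 0.3, -2.0]
finger_gap: 48.3
```

View pics/s4.png

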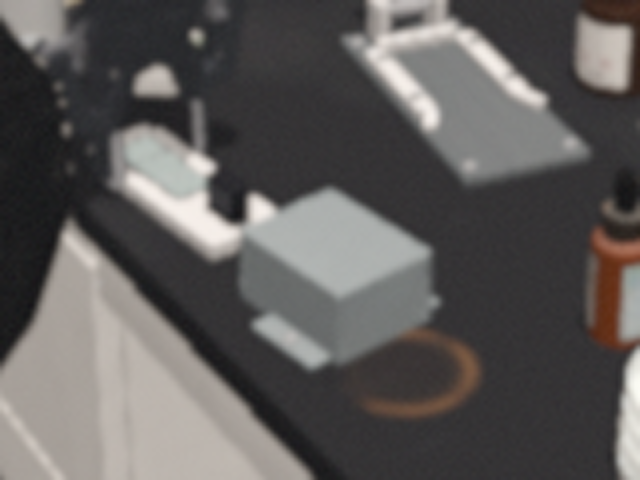

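The carrier is fully out, with its black rib visible near (230,195) in the crop. I'll set it down, release, and move over the rib.

```bash
python3 -m jog '[[0,0,0.001,0,48],[0,0,0.001,0,65],[0,0,0.001,0,75],[0,0,-0.02,0,85],[0,0,-0.06,0,70],[0,0.03,-0.09,0,50],[0,0.06,-0.09,0,45],[0,0.085,-0.09,0,45]]';python3 -m jog '[[0,0,0,0,45]]'
python3 - <<'E'
from h import *
np.set_printoptions(precision=1,suppress=True)
s=r.snapshot("scene");save(s,"s5",(220,250,380,370),4)
print(r.sense()["tool_pos"],r.sense()["tcp_rot"])
for n,z in(("carrier_rib",24),("carrier_nose",5),("carrier",0)):
  for q in r.pinpoint(s,n)[:1]: print(n,q,atz(s,q["uv"],z))
E
```

```text
time: 10.45
tool_pos: [380.6, -269.2, 116.2]
tcp_rot: [179.6, -0.6, 7.3]
ft_force: [0.6, 0.8, -0.0]
finger_gap: 38.6
time: 10.55
tool_pos: [380.9, -272.0, 116.8]
tcp_rot: [179.5, -0.6, 7.2]
ft_force: [-0.3, 0.9, 0.2]
finger_gap: 38.4
[ 380.8 -270.8  116.7] [179.6  -0.6   7.2]
carrier_rib {'uv': [277.9, 297.4], 'conf': 0.77} [ 381.7 -262.4   24. ]
carrier_nose {'uv': [248.4, 284.5], 'conf': 0.92} [ 364.5 -142.     5. ]
carrier {'uv': [263.7, 296.4], 'conf': 0.74} [ 373.8 -205.     0. ]
```

View pics/s5.png

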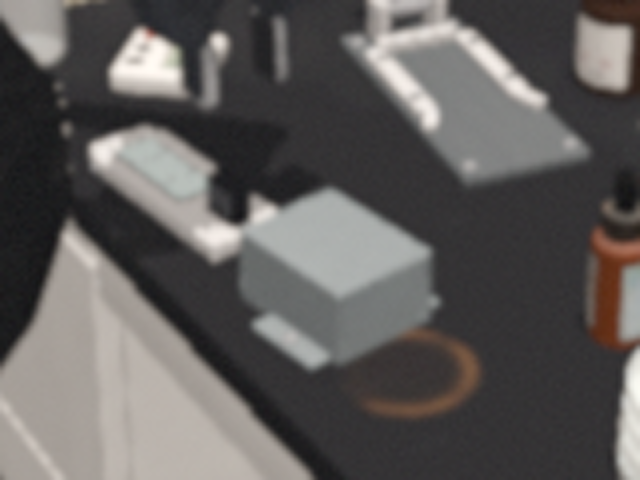

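```bash
python3 -m jog '[[0,-0.004,0.03,0,45],[0,-0.006,0.06,0,45],[0,-0.006,0.078,0,45],[0,-0.006,0.081,0,45],[0,-0.006,0.081,0,45],[0,-0.006,0.081,0,15],[0,-0.006,0.081,0,10],[0,-0.006,0.081,0,8]]' 60;python3 -m jog '[[0,0,0,0,8],[0,0,0,0,8],[0,0,0,0,8]]'
```

```text
time: 11.55
tool_pos: [381.5, -263.7, 36.4]
tcp_rot: [179.6, -0.7, 7.3]
ft_force: [-0.6, 1.1, 7.1]
finger_gap: 12.6
time: 11.85
tool_pos: [381.5, -263.8, 36.5]
tcp_rot: [179.6, -0.7, 7.3]
ft_force: [0.8, -0.3, 0.4]
finger_gap: 12.8
```

```bash
python3 -m jog '[[0,0,-0.03,0,8],[0,0,-0.06,0,8],[0.025,0.02,-0.07,3,8],[0.05,0.041,-0.07,6,8],[0.077,0.064,-0.07,9,8],[0.102,0.085,-0.07,12,8],[0.128,0.106,-0.07,15,8],[0.1535,0.127,-0.07,16.8,8]]';python3 -m jog '[[0,0,0,0,8],[0,0,0,0,8]]'
python3 - <<'E'
from h import *
np.set_printoptions(precision=1,suppress=True)
t=r.snapshot("top");s=r.snapshot("scene");save(t,"t6",(290,190,410,280),6)
q=r.sense();print(q["tool_pos"],q["tcp_rot"],q["finger_gap"])
P=np.array([573.8,-227.5]);d=np.array([.165,.986]);n=np.array([-d[1],d[0]])
zc=q["tool_pos"][2]-36.5
for m,z in(("carrier_rib",24),("carrier_nose",5),("carrier",0)):
  for p in(t,s):
   for k in r.pinpoint(p,m)[:1]:
    X=atz(p,k["uv"],z+zc); print(m,round(k["conf"],2),X,"stage xy",d@(X[:2]-P),n@(X[:2]-P))
X=np.array(q["tool_pos"]);print("tcp stage",d@(X[:2]-P),n@(X[:2]-P))
E
```

```text
time: 12.65
tool_pos: [549.8, -370.2, 108.5]
tcp_rot: [179.8, -0.7, -9.6]
ft_force: [-0.4, -0.2, -1.2]
finger_gap: 12.6
time: 12.85
tool_pos: [549.5, -369.9, 107.0]
tcp_rot: [179.9, -0.6, -9.6]
ft_force: [-0.3, 0.1, -1.2]
finger_gap: 12.8
[ 548.9 -369.5  107.7] [179.9  -0.6  -9.6] 12.834762712184718
carrier_rib 0.94 [ 550.1 -363.4   95.2] stage xy -137.92172798139762 0.8939364481837969
carrier_rib 0.62 [ 382.1 -674.3   95.2] stage xy -472.22024082663216 115.2684198304137
carrier_nose 0.67 [ 661.6 -226.    76.2] stage xy 15.934800581998694 -86.32018577163569
carrier_nose 0.92 [ 564.3 -252.3   76.2] stage xy -25.998359468651525 5.247862902110024
carrier 0.64 [ 561.4 -324.3   71.2] stage xy -97.46987487585837 -3.745090382704999
carrier 0.62 [ 548.3 -319.7   71.2] stage xy -95.1037243572903 9.976586940450934
tcp stage -144.14552547184942 1.1194032987625728
```

View pics/t6.png

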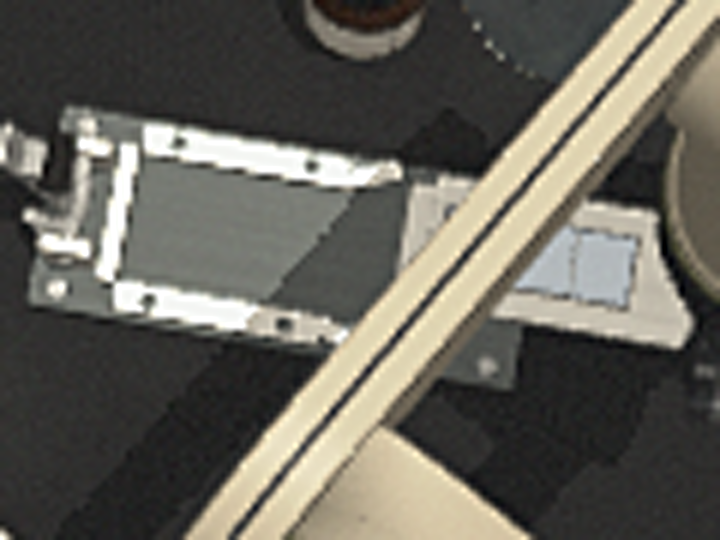

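Run:
```python
from h import *
np.set_printoptions(precision=1,suppress=True)
t=r.snapshot("top")
P=np.array([573.8,-227.5]);d=np.array([.165,.986]);n=np.array([-d[1],d[0]])
def S(x,y,z):
    X=atz(t,(290+(x+.5)/6-.5,190+(y+.5)/6-.5),z)[:2]-P; return np.array([d@X,n@X])
for nm,z,L in(("base TL,BL,BR",8,[(67,106),(30,306),(512,390)]),("guides inner U85,U0,L85,L20",14,[(142,153),(345,187),(118,282),(250,306)]),
 ("carrier noseU, tailU, tailL edge, L edge",81,[(413,181),(657,212),(692,346),(520,322)])):
    print(nm,*[S(x,y,z) for x,y in L])
import cv2
```

```text
base TL,BL,BR [118.3 -42.1] [117.6  41.4] [-79.3  40.6]
guides inner U85,U0,L85,L20 [ 84.2 -27.2] [  1.  -27.9] [84.  26.4] [30.1 26.6]
carrier noseU, tailU, tailL edge, L edge [-25.  -21.9] [-118.3  -26.5] [-139.6   22. ] [-74.1  24.5]
```

```bash
python3 -m jog '[[0,0,0.02,0,8],[0,0,0.04,0,8],[0,0,0.055,0,8],[0,0,0.062,0,8],[0,0,0.062,0,8]]'; python3 -m jog '[[0,-0.008,0,0,8],[0,-0.016,0,0,8],[0,-0.024,0,0,8],[0,-0.032,0,0,8],[0,-0.04,0,0,8]]'
```

```text
time: 13.8
tool_pos: [549.7, -369.8, 45.5]
tcp_rot: [179.9, -0.6, -9.6]
ft_force: [-1.0, -0.9, -1.0]
finger_gap: 12.5
time: 14.3
tool_pos: [556.7, -329.5, 45.9]
tcp_rot: [179.9, -0.7, -9.6]
ft_force: [-0.5, -0.2, -2.0]
finger_gap: 12.8
```

```bash
python3 -m jog '[[0,-0.008,0,0,8],[0,-0.016,0,0,8],[0,-0.024,0,0,8],[0,-0.032,0,0,8],[0,-0.04,0,0,8],[0,-0.048,0,0,8],[0,-0.055,0,0,8],[0,-0.055,0,0,8]]'; python3 -m jog '[[0,-0.004,0,0,8],[0,-0.008,0,0,8],[0,-0.008,0,0,8]]'
```

```text
time: 15.1
tool_pos: [566.0, -274.2, 45.7]
tcp_rot: [179.9, -0.7, -9.5]
ft_force: [0.0, -0.5, -1.0]
finger_gap: 12.7
time: 15.4
tool_pos: [567.4, -265.9, 45.6]
tcp_rot: [179.9, -0.6, -9.5]
ft_force: [1.1, 0.8, -0.7]
finger_gap: 12.9
```

```bash
python3 -m jog '[[0,-0.002,0.0005,0,8],[0,-0.003,0.001,0,8],[0,-0.003,0.001,0,8]]'; python3 -m jog '[[0,-0.001,0,0,8],[0,-0.002,0,0,8],[0,-0.002,0,0,8]]'
```

```text
time: 15.7
tool_pos: [567.9, -262.9, 44.6]
tcp_rot: [179.9, -0.6, -9.5]
ft_force: [-0.0, 0.1, -1.8]
finger_gap: 12.9
time: 16.0
tool_pos: [568.2, -261.7, 44.8]
tcp_rot: [179.8, -0.7, -9.5]
ft_force: [-1.8, -4.4, -0.2]
finger_gap: 12.6
```

```bash
python3 -m jog '[[0,-0.001,0.0005,0,8],[0,-0.002,0.001,0,8],[0,-0.002,0.001,0,8]]'
python3 - <<'E'
from h import *
np.set_printoptions(precision=1,suppress=True)
t=r.snapshot("top");s=r.snapshot("scene")
import cv2
a=np.array(t["image"])[190:280,280:400];b=np.array(s["image"])[210:300,290:410]
cv2.imwrite("pics/c7.png",cv2.cvtColor(cv2.resize(np.vstack([a,b]),None,fx=3.3,fy=3.3,interpolation=2),4))
E
```

```text
time: 16.3
tool_pos: [568.3, -261.7, 44.6]
tcp_rot: [179.7, -0.7, -9.5]
ft_force: [-4.0, -8.6, 1.2]
finger_gap: 12.7
```

View pics/c7.png

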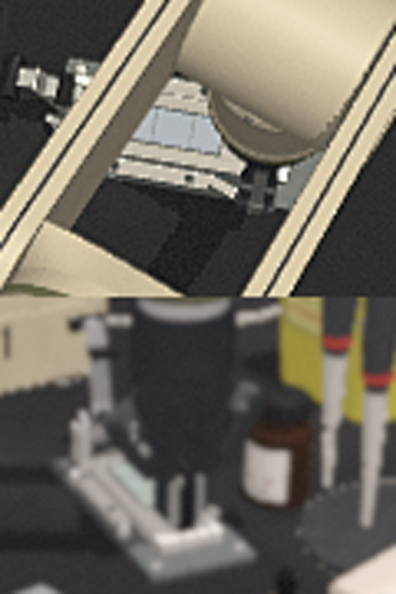

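The carrier looks home: it is seated between the guides and pressing on the stop with about 9 N. I'll release it and go up over the open clip's knob.

```bash
python3 -m jog '[[0,0,0,0,30],[0,0,0,0,45],[0,0,0,0,45],[0,0,-0.03,0,45],[0,0,-0.075,0,45],[0,0,-0.125,0,60],[0,0,-0.165,0,60],[0,0,-0.165,0,60]]'
python3 - <<'E'
from h import *
np.set_printoptions(precision=1,suppress=True)
t=r.snapshot("top");s=r.snapshot("scene")
P=np.array([573.8,-227.5]);d=np.array([.165,.986]);n=np.array([-d[1],d[0]])
for m,z in(("carrier_rib",32),("carrier_nose",13),("carrier",8),("clip_knob",113.6)):
  for p in(t,s):
   for k in r.pinpoint(p,m)[:1]:
    X=atz(p,k["uv"],z); print(m,round(k["conf"],2),X,"stage",d@(X[:2]-P),n@(X[:2]-P))
a,b=r.pinpoint(t,"clip_knob"),r.pinpoint(s,"clip_knob")
if a and b: print(tri(t,a[0]["uv"],s,b[0]["uv"]))
print(r.sense()["tool_pos"],totool([597.4,-83.9,160]))
save(s,"s8",(290,170,410,300),4.5)
E
```

```text
time: 17.2
tool_pos: [570.1, -261.8, 218.3]
tcp_rot: [179.4, -1.4, -9.5]
ft_force: [0.3, -0.6, 1.3]
finger_gap: 51.3
carrier_rib 0.87 [ 552.  -285.6   32. ] stage -60.86823291758382 11.877677774633499
carrier_nose 0.69 [ 596.  -154.7   13. ] stage 75.47219735081104 -9.889034374689084
carrier_nose 0.58 [ 581.1 -142.    13. ] stage 85.51489406407383 6.900603352508999
carrier 0.96 [ 578.2 -213.3    8. ] stage 14.728240337687925 -1.9683211203677833
carrier 0.79 [ 574.4 -206.1    8. ] stage 21.19074591195563 2.90951650224799
clip_knob 0.56 [605.6 -88.7 113.6] stage 142.1133329557946 -8.48516260751179
clip_knob 0.64 [606.2 -84.9 113.6] stage 145.90979035756538 -8.454966195065122
(array([604.7, -88.6, 115.3]), np.float64(1.3335661128971166))
[ 566.3 -260.4  209. ] [   0.9 -179.4   48. ]
```

View pics/s8.png

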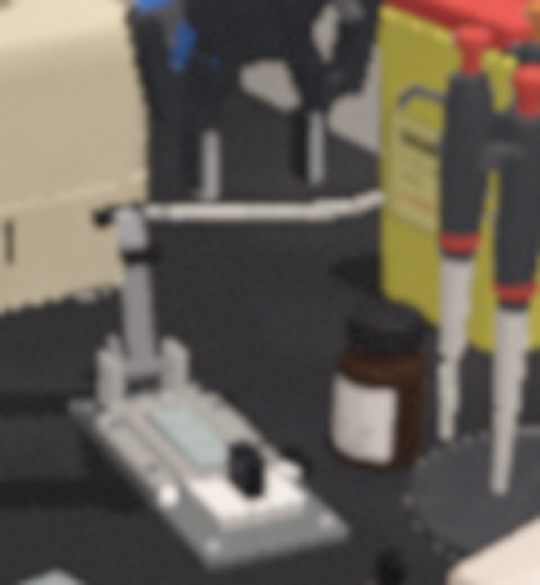

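Run:
```python
from h import *
s=r.snapshot("scene")
print(atz(s,(157.2,234.7),190),[atz(s,q["uv"],190) for q in r.pinpoint(s,"centrifuge_top")],r.sense()["tool_pos"],r.sense()["tcp_rot"],totool([598.5,-89,150]))
```

```text
[ 161.11898569 -144.1132683   190.        ] [array([541.26620309, 176.29571344, 190.        ]), array([ 251.30017218, -600.40383178,  190.        ])] [ 566.43751079 -260.43540704  209.36616218] [179.67394247  -0.68779865  -9.54572822] [   2.47573107 -174.71391867   58.40685397]
```

```bash
python3 -m jog '[[0,-0.04,0,0,75],[0.001,-0.08,0,0,75],[0.0025,-0.12,0,0,75],[0.0025,-0.155,0.01,0,75],[0.0025,-0.175,0.03,0,75],[0.0025,-0.175,0.06,0,75],[0.0025,-0.175,0.082,0,75],[0.0025,-0.175,0.091,0,75]]';python3 -m jog '[[0,0,0,0,60],[0,0,0,0,45],[0,0,0,0,25],[0,0,0,0,25],[0,0,0,0,25],[0,0,0,0,25]]' 30
```

```text
time: 18.7
tool_pos: [597.3, -88.2, 114.5]
tcp_rot: [179.7, -0.5, -9.5]
ft_force: [-1.3, 0.1, 0.1]
finger_gap: 63.7
time: 19.3
tool_pos: [596.8, -88.3, 116.1]
tcp_rot: [179.7, -0.4, -9.5]
ft_force: [-8.1, 1.3, 4.9]
finger_gap: 29.5
```

```bash
python3 -m jog '[[0,0.009,-0.0036,0,25],[0,0.02,-0.0064,0,25],[0,0.031,-0.0079,0,25],[0,0.042,-0.0081,0,25],[0,0.053,-0.0069,0,25],[0,0.064,-0.0043,0,25],[0,0.073,-0.0011,0,25],[0,0.082,0.0031,0,25]]' 40;python3 -m jog '[[0,0,0,0,25]]'
```

```text
time: 20.1
tool_pos: [582.7, -170.3, 114.5]
tcp_rot: [179.7, -0.4, -9.6]
ft_force: [-4.3, 4.8, -0.0]
finger_gap: 29.2
time: 20.2
tool_pos: [582.3, -171.3, 114.2]
tcp_rot: [179.7, -0.3, -9.6]
ft_force: [4.1, 7.9, -10.4]
finger_gap: 28.6
```

```bash
python3 -m jog '[[0,0.0068,0.0041,0,25],[0,0.0133,0.0089,0,25],[0,0.0193,0.0141,0,25],[0,0.025,0.02,0,25],[0,0.03,0.026,0,25],[0,0.0343,0.0328,0,25],[0,0.038,0.04,0,25],[0,0.0405,0.0455,0,25]]';python3 -m jog '[[0,0,0,0,25],[0,0,0,0,25]]'
```

```text
time: 21.0
tool_pos: [575.5, -213.1, 68.6]
tcp_rot: [179.6, -0.4, -9.7]
ft_force: [-4.7, -2.6, 1.5]
finger_gap: 29.1
time: 21.2
tool_pos: [575.4, -213.3, 68.3]
tcp_rot: [179.7, -0.3, -9.7]
ft_force: [-3.5, 1.2, -0.2]
finger_gap: 29.0
```

```bash
python3 -m jog '[[0,0.001,0.003,0,25],[0,0.0015,0.006,0,25],[0,0.002,0.009,0,25],[0,0.002,0.009,0,25]]';python3 -m jog '[[0,0,0.001,0,25],[0,0,0.002,0,25],[0,0,0.002,0,25]]'
```

```text
time: 21.6
tool_pos: [575.0, -216.3, 59.4]
tcp_rot: [179.6, -0.4, -9.7]
ft_force: [-5.1, -2.7, 1.5]
finger_gap: 29.1
time: 21.9
tool_pos: [574.9, -217.0, 57.5]
tcp_rot: [179.5, -0.4, -9.7]
ft_force: [-4.7, -1.8, 0.8]
finger_gap: 29.0
```

```bash
python3 -m jog '[[0,0,0.0015,0,25],[0,0,0.003,0,25],[0,0,0.003,0,25],[0,0,0.003,0,25]]'
python3 - <<'E'
from h import *
s=r.snapshot("scene");save(s,"s9",(290,190,410,300),5)
E
```

```text
time: 22.3
tool_pos: [574.9, -217.4, 56.2]
tcp_rot: [179.5, -0.4, -9.7]
ft_force: [-11.9, 1.5, 15.5]
finger_gap: 28.6
```

View pics/s9.png

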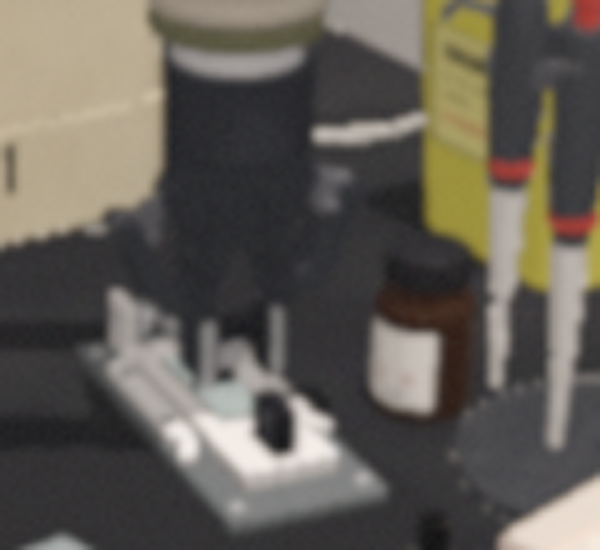

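Force on the tool rose to 15 N upward at z = 56, so the foot is on the carrier. I'll release and retreat.

```bash
python3 -m jog '[[0,0,-0.001,0,40],[0,0,-0.001,0,60],[0,0,-0.001,0,60],[0,0,-0.03,0,60],[0,0,-0.07,0,60],[0,0,-0.11,0,60],[0,0,-0.15,0,60],[0,0,-0.15,0,60]]';python3 -m jog '[[-0.05,0,0,0,60],[-0.1,0.02,0,0,60],[-0.15,0.02,0,0,60],[-0.2,0.02,0,0,60],[-0.2,0.02,0,0,60],[-0.2,0.02,0,0,60]]'
python3 - <<'E'
from h import *
np.set_printoptions(precision=1,suppress=True)
t=r.snapshot("top");s=r.snapshot("scene")
P=np.array([573.8,-227.5]);d=np.array([.165,.986]);n=np.array([-d[1],d[0]])
for m,z in(("carrier_rib",32),("carrier",8),("clip_knob",58)):
  for p in(t,s):
   for k in r.pinpoint(p,m)[:1]:
    X=atz(p,k["uv"],z); print(m,round(k["conf"],2),X,"stage",d@(X[:2]-P),n@(X[:2]-P))
a,b=r.pinpoint(t,"clip_knob"),r.pinpoint(s,"clip_knob")
if a and b: print(tri(t,a[0]["uv"],s,b[0]["uv"]))
a=np.array(t["image"])[190:280,280:400];b=np.array(s["image"])[210:300,290:410]
cv2.imwrite("pics/c10.png",cv2.cvtColor(cv2.resize(np.vstack([a,b]),None,fx=3.3,fy=3.3,interpolation=2),4))
E
```

```text
time: 23.15
tool_pos: [577.9, -217.3, 214.3]
tcp_rot: [179.3, -1.1, -9.7]
ft_force: [0.6, -0.6, 1.4]
finger_gap: 51.2
time: 23.75
tool_pos: [376.8, -203.4, 210.8]
tcp_rot: [179.2, -1.1, -9.7]
ft_force: [0.4, 0.3, 0.6]
finger_gap: 51.3
carrier_rib 0.57 [ 571.  -263.6   32. ] stage -36.05559463988266 -3.2297022578094468
carrier_rib 0.73 [ 556.8 -273.9   32. ] stage -48.56453930714146 9.124285549508278
carrier 0.67 [ 576.2 -217.     8. ] stage 10.802374572181547 -0.6753269250322882
carrier 0.63 [ 565.5 -216.9    8. ] stage 9.136033932313467 9.893002553257753
clip_knob 0.91 [ 578.3 -211.8   58. ] stage 16.221195517534927 -1.8375781398503885
clip_knob 0.62 [ 579.1 -200.7   58. ] stage 27.34546122440433 -0.8066670090864038
(array([ 575.1, -210.6,   63.6]), np.float64(4.871240725643284))
```

The viewing limit is reached, so I'll check the carrier's tail edge numerically in the top image. Fully home puts it at stage x = -55.

Run:
```python
from h import *
np.set_printoptions(precision=1,suppress=True)
t=r.snapshot("top");s=r.snapshot("scene")
P=np.array([573.8,-227.5]);d=np.array([.165,.986]);n=np.array([-d[1],d[0]])
def prof(p,pts,z):
    g=cv2.cvtColor(np.array(p["image"]),7)
    return np.array([cv2.getRectSubPix(g,(1,1),tuple(map(float,proj(p,[*(P+d*x+n*y),z]))))[0,0] for x,y in pts])
for nm,p in(("top",t),("scene",s)):
  for y in(-15,0,15): print(nm,"tail y",y,prof(p,[(x,y) for x in range(-90,-28,3)],18 if nm=="top" else 13))
print("base end",prof(t,[(x,25) for x in range(-100,-60,3)],8))
print("across x=-15",prof(t,[(-40,y) for y in range(-45,46,3)],18))
```

```text
top tail y -15 [ 45  43  48  42  89 131 126 128 127 126 124 116 175 254 232 255 249 237
 214 236 254]
top tail y 0 [ 43  44  46  43  91 136 127 127 128 129 129 117 178 253  99   3  29  30
  46  34  16]
top tail y 15 [ 46  43  45  41  92 131 127 126 126 125 124 116 178 249 244 244 244 244
 243 243 244]
scene tail y -15 [116 126 132 133 133 132 134 137 145 157 168 179 194 211 227 235 237 232
 219 197 161]
scene tail y 0 [116 127 131 132 132 133 134 139 146 158 170 182 195 208 211 205 187 161
 141 127 122]
scene tail y 15 [115 125 128 130 131 131 131 137 146 159 172 182 194 209 222 233 237 239
 239 239 239]
base end [ 43  45  46  45  45  45  38  74 139 128 127 128 126 127]
across x=-15 [ 40  53 136 125 121 131 224 249 244 248 234  73  65  72  79  26 105 254
 247 243 244 247 228 100 129 125 125 126 132  69  38]
```

```bash
python3 -c "
from bench import r
s=r.sense();print(s['time'],s['ft_force']);print(r.hand_in())"
```

```text
24.35 [-0.01140255  0.04903573 -0.77436673]
the job is handed in; nothing more can be done
None
```

The job is handed in at 24.4 s, with the carrier home under the clip as far as my last checks show. I opened the clip until it stayed up and drew the carrier out of the sleeve by its nose. Then I took it again by the rib, slid it in until it pressed on the stop, and lowered the clip while holding the knob.

**Last checks**
- **Carrier along the guides:** its tail edge in the top image is at stage x of about -55.5 mm, where -55 is fully home. All three lines sampled across its width gave the same value, so it is straight.
- **Carrier across the guides:** it reads about 1.6 mm off centre, which is at the limit of the play between the guides and inside the 5 mm allowed.
- **Clip:** it pushed back with about 15 N when the foot met the carrier, then I released it. The top image with the knob assumed at 58 mm gives stage x of 16 mm (17.5 expected). The two views together give a knob height of 64 mm against 58 expected, with a 5 mm mismatch between them.
- **Robot:** it stands clear and reads no contact force.

**What failed or disagreed**
- The scene camera's network estimates for the carrier were off by about 10 mm sideways, and its rib and knob estimates by about as much. I relied on the top image instead.
- I did not see the final state in a picture, because the viewing limit was reached; those last checks are numerical.
- I did not re-measure the bystanders. No unexpected contact force showed at the readings taken after each move.

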